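Deal the padlocks into the crew trays

ROBOT

A 6-joint arm with a two-finger parallel gripper is mounted at the origin on the work surface. World frame = base frame: x ahead of the robot, y to its left, z up, the work surface at z = 0. Lengths are in mm, angles in rad, forces in N, time in s.
With the tool pointing down it reaches from about 275 to 1000 mm from the base axis. Payload 8.4 kg.
Tool frame: the origin (TCP) lies on the centre line of the jaws, within the pads' length; the fingertips stand 25 mm ahead of it and the grasp point (between the pads) lies 6 mm ahead of it; z points along the fingers, x is the direction in which the jaws open and shut, and the axes are right-handed (so a half turn about z gives the same grasp; the last joint's range is limited). The gripper opens to 85 mm and grips with 20 to 120 N. Pads are 22 mm wide; open, the fingers measure 114 mm over their backs; the gripper's body (76 mm by 85 mm) begins 54 mm behind the grasp point. The pads swing forward as they close: fully open they stand 13 mm farther back than shut.
Start: joints at [-1.254, 0.353, 1.633, -0, 1.155, -0.002], TCP at [195.891, -593.511, 256.281] pointing down, gripper open.
Joint ranges: [-2.63, 2.63], [-0.92, 2.1], [0.06, 2.66], [-1.3, 4.44], [0, 2.69], [-3.02, 3.02]. Speed limits (rad/s): [2.22, 2.22, 2.79, 3.14, 3.14, 3.14].

INTERFACE

Orientations are given as [roll, pitch, yaw] about the fixed x, y, z axes, in that order (R = Rz(yaw) Ry(pitch) Rx(roll)).
In Python, from rig import r gives the robot as it stands. The module is installed in compiled form; this text tells all that it offers.
- The arm moves only by the tool jog_arm, never from a script. Its argument "deltas" is a list of rows, each an object with "gripper": the gripper command: -1 is fully open, 1 is shut, values between are in proportion; "translation": the shift along the world's x, y, z in units of 10 cm (1.0 is 10 cm), a list of three; "dr": the turn, a rotation vector about the world's x, y, z in units of pi/2 rad (1.0 is pi/2 rad), a list of three. In form: [{"gripper": gripper, "translation": [x, y, z], "dr": [wx, wy, wz]}, ...]. A call has 1 to 12 rows; each row shifts and turns the commanded pose from where the row before left it; what a row does not reach is not made up. A row lasts 1/12 s, in which the tool goes at most 41.7 mm and 7.16 degrees, less where a joint would pass 70% of its speed; a pose out of reach is approached as far as the arm can. A call with a number of a shift or a turn outside -1 to 1 is refused whole. A call with a gripper value outside its range is refused whole. The fingers move at their own pace and stop on an object; "squeeze" is the grip in N (left out, the last holds). Time passes only in rows, so rows that do not move let the fingers close. It gives the time, the measured TCP pose, the force and the opening at its end, in the units of the state.
- r.sense(): the state, without advancing time (a new reading comes with each control period).
- r.grab_frame(name): name is "scene" or "top" or "wrist"; returns the picture (384x512x3 uint8, blue, green, red); there is no depth.
- r.calibration(name): a dict with "mtx" (3x3 intrinsics, pixels), "world_from_camera" (4x4, takes a point from camera to world coordinates). Camera axes: x right, y down, z forward; pixel columns grow to the right and rows downward; lengths in mm; the calibration is good to about 2 mm. A picture is of the moment at which its call begins: read the wrist's pose just before it. calibration takes no time and is no camera call; for the wrist camera it gives the pose at the moment of the call.
- r.sign_off(): hands the job in, once; it reports no verdict.
The state is a dict: "clock": time; "qpos": joint angles; "qvel": joint speeds; "joint_efforts": joint torques, N m; "eef_pos": TCP position; "tcp_rot": TCP orientation; "contact_force": force on the tool from outside, world axes, zero at the start; "wrist_torque": the same for the moment, N m; "opening": opening from 0.0 (shut) to 1.0 (fully open).
Only numpy, scipy, OpenCV 4.12 (cv2) and the standard library are available. Lean on these libraries where they do the work, as an engineer would, in place of code of your own. Each camera call takes 0.05 s, during which the arm holds its last target. There are 200 camera calls.

TASK

Deal the three square-bodied padlocks into the row of three grey trays, one lock per tray in turn, going from the robot's left-hand tray to the middle one to its right-hand one, so that every tray ends up with one. Lay each lock down flat on the tray's floor before letting go of it, rather than dropping it, and finish one tray before going on to the next.

Things in the scene. Friction and masses are not known exactly. Their poses are not given: they have to be found in the camera images.
- padlock_a: one of three identical padlocks lying flat: square brass body 38 (own x) by 40 (own y) by 22 mm thick (z), with a 7 mm thick, 31 mm wide steel U shackle sticking out 33 mm beyond the body's -x side at mid-thickness. Origin: centre of the brass body's underside; z up, x away from the shackle. About 0.2 kg. Can be gripped from above across the body's 40 mm width.
- padlock_b: the same kind of padlock as padlock_a. At the start the three stand in a loose row among other things, between robot and trays, shackles towards the robot (within 30 degrees), 25 mm or more free on both 40 mm-apart sides. A round-bodied brass lock in that row is not one of them.
- padlock_c: the same kind of padlock as padlock_a. Any of the three may go into any tray.
- tray_row: row of three open grey steel trays fixed to the desk, beyond the locks. Each is 136 (own x) by 123 (own y) by 25 mm high outside; walls and floor 3 mm. Origin: centre of the middle tray's underside, on the desk; z up, x away from the robot (turned at most 9 degrees), y to the robot's left. Tray centres at own y = +125 mm (left), 0 (middle), -125 mm (right).
Things that resemble listed ones, but are neither listed nor needed, are in the scene too. What is shaped like the padlock_b but blue or turquoise is not meant. What is shaped like the padlock_a but blue is not meant.

How it is judged (in metres and radians):
On the way, in this order (a step that is already met when the one before it is completed fails the run):
1. a padlock lies flat and released in the left tray (((x of padlock_a in the frame of tray_row between -0.06 and 0.06 m and y of padlock_a in the frame of tray_row between 0.073 and 0.177 m and z of padlock_a in the frame of tray_row below 0.012 m and angle between padlock_a's own z axis and vertical below 0.18 rad and linear speed of padlock_a below 0.03 m/s and contact force between padlock_a and the fingers below 0.3 N) or (x of padlock_b in the frame of tray_row between -0.06 and 0.06 m and y of padlock_b in the frame of tray_row between 0.073 and 0.177 m and z of padlock_b in the frame of tray_row below 0.012 m and angle between padlock_b's own z axis and vertical below 0.18 rad and linear speed of padlock_b below 0.03 m/s and contact force between padlock_b and the fingers below 0.3 N) or (x of padlock_c in the frame of tray_row between -0.06 and 0.06 m and y of padlock_c in the frame of tray_row between 0.073 and 0.177 m and z of padlock_c in the frame of tray_row below 0.012 m and angle between padlock_c's own z axis and vertical below 0.18 rad and linear speed of padlock_c below 0.03 m/s and contact force between padlock_c and the fingers below 0.3 N))), for 0.2 s.
2. a padlock lies flat and released in the middle tray (((x of padlock_a in the frame of tray_row between -0.06 and 0.06 m and y of padlock_a in the frame of tray_row between -0.052 and 0.052 m and z of padlock_a in the frame of tray_row below 0.012 m and angle between padlock_a's own z axis and vertical below 0.18 rad and linear speed of padlock_a below 0.03 m/s and contact force between padlock_a and the fingers below 0.3 N) or (x of padlock_b in the frame of tray_row between -0.06 and 0.06 m and y of padlock_b in the frame of tray_row between -0.052 and 0.052 m and z of padlock_b in the frame of tray_row below 0.012 m and angle between padlock_b's own z axis and vertical below 0.18 rad and linear speed of padlock_b below 0.03 m/s and contact force between padlock_b and the fingers below 0.3 N) or (x of padlock_c in the frame of tray_row between -0.06 and 0.06 m and y of padlock_c in the frame of tray_row between -0.052 and 0.052 m and z of padlock_c in the frame of tray_row below 0.012 m and angle between padlock_c's own z axis and vertical below 0.18 rad and linear speed of padlock_c below 0.03 m/s and contact force between padlock_c and the fingers below 0.3 N))), for 0.2 s.
3. a padlock lies flat and released in the right tray (((x of padlock_a in the frame of tray_row between -0.06 and 0.06 m and y of padlock_a in the frame of tray_row between -0.177 and -0.073 m and z of padlock_a in the frame of tray_row below 0.012 m and angle between padlock_a's own z axis and vertical below 0.18 rad and linear speed of padlock_a below 0.03 m/s and contact force between padlock_a and the fingers below 0.3 N) or (x of padlock_b in the frame of tray_row between -0.06 and 0.06 m and y of padlock_b in the frame of tray_row between -0.177 and -0.073 m and z of padlock_b in the frame of tray_row below 0.012 m and angle between padlock_b's own z axis and vertical below 0.18 rad and linear speed of padlock_b below 0.03 m/s and contact force between padlock_b and the fingers below 0.3 N) or (x of padlock_c in the frame of tray_row between -0.06 and 0.06 m and y of padlock_c in the frame of tray_row between -0.177 and -0.073 m and z of padlock_c in the frame of tray_row below 0.012 m and angle between padlock_c's own z axis and vertical below 0.18 rad and linear speed of padlock_c below 0.03 m/s and contact force between padlock_c and the fingers below 0.3 N))), for 0.2 s.
At the end, for the whole second after the job is handed in: Each of the three trays holds one square-bodied padlock, lying flat (within 10 degrees) on the tray's floor, its origin within 60 mm (along the tray row's x) and 52 mm (along its y) of the tray's centre, released and at rest (((x of padlock_a in the frame of tray_row between -0.06 and 0.06 m and y of padlock_a in the frame of tray_row between 0.073 and 0.177 m and z of padlock_a in the frame of tray_row below 0.012 m and angle between padlock_a's own z axis and vertical below 0.18 rad and linear speed of padlock_a below 0.03 m/s and contact force between padlock_a and the fingers below 0.3 N) or (x of padlock_b in the frame of tray_row between -0.06 and 0.06 m and y of padlock_b in the frame of tray_row between 0.073 and 0.177 m and z of padlock_b in the frame of tray_row below 0.012 m and angle between padlock_b's own z axis and vertical below 0.18 rad and linear speed of padlock_b below 0.03 m/s and contact force between padlock_b and the fingers below 0.3 N) or (x of padlock_c in the frame of tray_row between -0.06 and 0.06 m and y of padlock_c in the frame of tray_row between 0.073 and 0.177 m and z of padlock_c in the frame of tray_row below 0.012 m and angle between padlock_c's own z axis and vertical below 0.18 rad and linear speed of padlock_c below 0.03 m/s and contact force between padlock_c and the fingers below 0.3 N)) and ((x of padlock_a in the frame of tray_row between -0.06 and 0.06 m and y of padlock_a in the frame of tray_row between -0.052 and 0.052 m and z of padlock_a in the frame of tray_row below 0.012 m and angle between padlock_a's own z axis and vertical below 0.18 rad and linear speed of padlock_a below 0.03 m/s and contact force between padlock_a and the fingers below 0.3 N) or (x of padlock_b in the frame of tray_row between -0.06 and 0.06 m and y of padlock_b in the frame of tray_row between -0.052 and 0.052 m and z of padlock_b in the frame of tray_row below 0.012 m and angle between padlock_b's own z axis and vertical below 0.18 rad and linear speed of padlock_b below 0.03 m/s and contact force between padlock_b and the fingers below 0.3 N) or (x of padlock_c in the frame of tray_row between -0.06 and 0.06 m and y of padlock_c in the frame of tray_row between -0.052 and 0.052 m and z of padlock_c in the frame of tray_row below 0.012 m and angle between padlock_c's own z axis and vertical below 0.18 rad and linear speed of padlock_c below 0.03 m/s and contact force between padlock_c and the fingers below 0.3 N)) and ((x of padlock_a in the frame of tray_row between -0.06 and 0.06 m and y of padlock_a in the frame of tray_row between -0.177 and -0.073 m and z of padlock_a in the frame of tray_row below 0.012 m and angle between padlock_a's own z axis and vertical below 0.18 rad and linear speed of padlock_a below 0.03 m/s and contact force between padlock_a and the fingers below 0.3 N) or (x of padlock_b in the frame of tray_row between -0.06 and 0.06 m and y of padlock_b in the frame of tray_row between -0.177 and -0.073 m and z of padlock_b in the frame of tray_row below 0.012 m and angle between padlock_b's own z axis and vertical below 0.18 rad and linear speed of padlock_b below 0.03 m/s and contact force between padlock_b and the fingers below 0.3 N) or (x of padlock_c in the frame of tray_row between -0.06 and 0.06 m and y of padlock_c in the frame of tray_row between -0.177 and -0.073 m and z of padlock_c in the frame of tray_row below 0.012 m and angle between padlock_c's own z axis and vertical below 0.18 rad and linear speed of padlock_c below 0.03 m/s and contact force between padlock_c and the fingers below 0.3 N))); the robot touches nothing.
It fails at once if padlock_a is dropped or thrown: out of the fingers it moves faster than 0.8 m/s (a free fall of 3 cm) (linear speed of padlock_a above 0.8 m/s and contact force between padlock_a and the fingers below 0.1 N).
It fails at once if padlock_b is dropped or thrown: out of the fingers it moves faster than 0.8 m/s (a free fall of 3 cm) (linear speed of padlock_b above 0.8 m/s and contact force between padlock_b and the fingers below 0.1 N).
It fails at once if padlock_c is dropped or thrown: out of the fingers it moves faster than 0.8 m/s (a free fall of 3 cm) (linear speed of padlock_c above 0.8 m/s and contact force between padlock_c and the fingers below 0.1 N).
It also fails if it takes over 69 s, if anything falls off the work surface, if the arm or the gripper's body presses on something with over 40 N, if the wrist force passes 120 N, or if a joint passes its speed limit or range.

## Working session

There is one attempt and no reset: what is moved stays moved. The work goes in short steps, Python scripts to look and compute and a tool call to move; the robot and the scene stay as the last step left them, time stands still between calls to the robot, and variables do not carry over. Pictures are saved under pics/ and viewed, about 8 in all and at most 12, crops included, and the job is handed in when it is done.

Besides the shell and the picture viewer there is one more tool, called after "Request:" by a JSON object that holds its "method" and its "body". jog_arm: Moves the arm, as the interface text tells. Shifts and turns lie within -1 to 1; 1 stands for 10 cm of shift or pi/2 rad of turn. Its arguments: {"type":"object","properties":{"deltas":{"type":"array"},"squeeze":{"type":"number"}},"required":["deltas"]}

```bash
mkdir -p pics; python3 - <<'E'
from rig import r
import cv2,numpy as np
np.set_printoptions(precision=3,suppress=True)
print(r.sense())
for n in("top","scene"):
    f=r.grab_frame(n);cv2.imwrite(f"pics/{n}0.png",f);c=r.calibration(n);print(c)
E
```

```text
{'clock': 0.0, 'qpos': array([-1.254,  0.354,  1.634,  0.   ,  1.155, -0.002]), 'qvel': array([ 0.   ,  0.   , -0.   ,  0.001,  0.002,  0.   ]), 'joint_efforts': array([ -0.002, -60.525, -34.208,  -0.   ,   0.009,  -0.   ]), 'eef_pos': array([ 195.759, -593.099,  255.554]), 'tcp_rot': array([-3.142,  0.001, -1.252]), 'contact_force': array([-0.183, -0.232,  0.007]), 'wrist_torque': array([0.034, 0.04 , 0.008]), 'opening': 1.0025824552418139}
{'mtx': array([[393.924,   0.   , 254.786],
       [  0.   , 393.924, 197.827],
       [  0.   ,   0.   ,   1.   ]]), 'world_from_camera': array([[ -0.007,  -0.983,   0.184, 347.837],
       [ -1.   ,   0.005,  -0.013,  -6.523],
       [  0.012,  -0.184,  -0.983, 827.855],
       [  0.   ,   0.   ,   0.   ,   1.   ]])}
{'mtx': array([[369.733,   0.   , 254.987],
       [  0.   , 369.733, 192.437],
       [  0.   ,   0.   ,   1.   ]]), 'world_from_camera': array([[ -0.44 ,   0.722,  -0.534, 923.862],
       [  0.898,   0.344,  -0.274, 229.468],
       [ -0.014,  -0.6  ,  -0.8  , 700.938],
       [  0.   ,   0.   ,   0.   ,   1.   ]])}
```

View pics/top0.png

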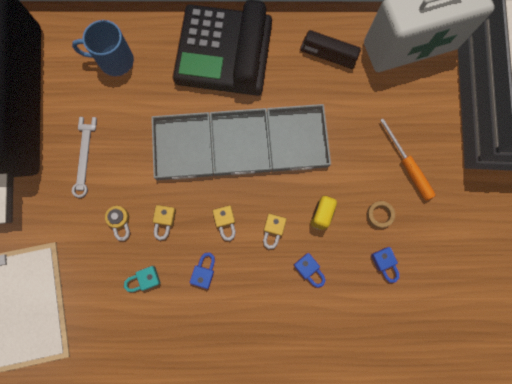

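View pics/scene0.png

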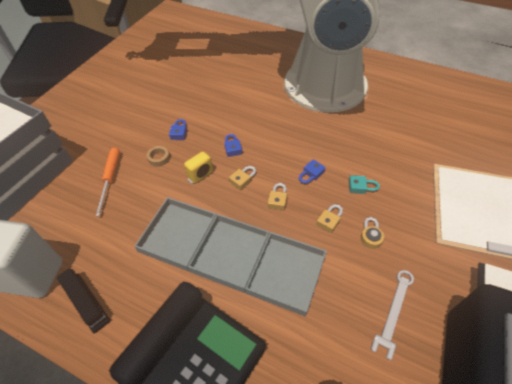

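Top view: square brass locks at about (164,214), (224,217) and (275,224), and the round decoy at (117,216). The tray row spans (152,110) to (328,178). The scene view agrees. Next I'll measure poses.

```bash
cat >h.py <<'E'
from rig import r
import cv2,numpy as np
np.set_printoptions(precision=3,suppress=True)
def ray(c,uv,z):
    M=c["world_from_camera"];d=M[:3,:3]@np.linalg.solve(c["mtx"],[uv[0],uv[1],1.]);o=M[:3,3]
    return o+d*(z-o[2])/d[2]
def brass(f):
    h=cv2.cvtColor(f,cv2.COLOR_BGR2HSV)
    return cv2.inRange(h,(18,110,120),(32,255,255))
def blobs(f,c,z,amin=100):
    m=cv2.morphologyEx(brass(f),cv2.MORPH_CLOSE,np.ones((5,5)))
    for k in cv2.findContours(m,cv2.RETR_EXTERNAL,cv2.CHAIN_APPROX_NONE)[0]:
        if cv2.contourArea(k)<amin: continue
        P=np.array([ray(c,p[0],z)[:2] for p in k],np.float32)
        mm=cv2.moments(k);uv=(mm["m10"]/mm["m00"],mm["m01"]/mm["m00"])
        q=cv2.minAreaRect(P);print("px",np.array(uv),"cen",ray(c,uv,z)[:2],"rect",np.array(q[0]),np.array(q[1]),round(q[2],1))
E
python3 - <<'E'
from h import *
for n in("top","scene"):
    f=cv2.imread(f"pics/{n}0.png");c=r.calibration(n);print(n);blobs(f,c,22,80)
f=cv2.imread("pics/top0.png");c=r.calibration("top")
# tray: grey, low saturation
h=cv2.cvtColor(f,cv2.COLOR_BGR2HSV);m=cv2.inRange(h,(0,0,50),(179,60,190));m[:90]=0;m[200:]=0;m[:,:140]=0;m[:,345:]=0
m=cv2.morphologyEx(m,cv2.MORPH_CLOSE,np.ones((7,7)))
k=max(cv2.findContours(m,cv2.RETR_EXTERNAL,cv2.CHAIN_APPROX_NONE)[0],key=cv2.contourArea)
print(cv2.approxPolyDP(k,6,True)[:,0].tolist())
P=np.array([ray(c,p[0],25)[:2] for p in k],np.float32);print("tray",cv2.minAreaRect(P))
# shackles: grey pixels near locks
for u,v in((164,214),(224,217),(275,224)):
    w=np.zeros(m.shape,np.uint8);w[v+8:v+32,u-20:u+20]=255
    s=cv2.inRange(h,(0,0,120),(179,70,255))&w
    ys,xs=np.nonzero(s);print(len(xs),ray(c,((xs.min()+xs.max())/2,ys.mean()),11),ray(c,(xs.mean(),ys.mean()),11))
E
```

```text
top
px [274.779 224.258] cen [442.845 -58.299] rect [443.036 -58.284] [39.726 37.813] 74.4
px [115.754 216.37 ] cen [461.027 268.308] rect [461.402 268.318] [45.122 43.757] 46.3
px [223.357 215.9  ] cen [460.774  47.495] rect [460.847  47.476] [38.413 39.409] 14.5
px [163.355 214.808] cen [463.728 170.922] rect [463.686 171.032] [40.277 38.06 ] 80.5
px [325.134 210.837] cen [ 470.188 -163.229] rect [ 470.354 -163.128] [37.221 63.612] 70.8
scene
px [370.545 240.592] cen [479.044 269.222] rect [473.749 267.662] [40.538 39.045] 78.5
px [328.003 220.011] cen [469.039 172.681] rect [469.1   172.322] [37.083 41.871] 79.6
px [276.861 199.414] cen [466.511  50.276] rect [466.504  50.326] [43.338 36.417] 13.4
px [239.093 177.716] cen [447.162 -56.239] rect [447.219 -56.733] [37.513 39.521] 73.1
px [196.379 164.776] cen [ 455.917 -169.278] rect [ 456.819 -162.458] [72.719 78.659] 67.4
[[323, 106], [153, 116], [154, 177], [327, 166]]
tray ((620.67578125, 12.641952514648438), (142.43173217773438, 372.6380920410156), 4.154207229614258)
115 [428.743 175.884  11.   ] [428.755 177.939  11.   ]
110 [426.084  41.456  11.   ] [426.073  39.649  11.   ]
117 [409.081 -50.601  11.   ] [409.092 -48.762  11.   ]
```

Request:
{"method": "jog_arm", "body": {"deltas": [{"gripper": -1, "translation": [0.112, 0.32, -0.045], "dr": [0, 0, -0.013]}, {"gripper": -1, "translation": [0.112, 0.32, -0.045], "dr": [0, 0, -0.013]}, {"gripper": -1, "translation": [0.112, 0.32, -0.045], "dr": [0, 0, -0.013]}, {"gripper": -1, "translation": [0.112, 0.32, -0.045], "dr": [0, 0, -0.013]}, {"gripper": -1, "translation": [0.112, 0.32, -0.045], "dr": [0, 0, -0.013]}, {"gripper": -1, "translation": [0.112, 0.32, -0.045], "dr": [0, 0, -0.013]}, {"gripper": -1, "translation": [0.112, 0.32, -0.045], "dr": [0, 0, -0.013]}, {"gripper": -1, "translation": [0.112, 0.32, -0.045], "dr": [0, 0, -0.013]}, {"gripper": -1, "translation": [0.112, 0.32, -0.045], "dr": [0, 0, -0.013]}, {"gripper": -1, "translation": [0.112, 0.32, -0.045], "dr": [0, 0, -0.013]}, {"gripper": -1, "translation": [0.112, 0.32, -0.045], "dr": [0, 0, -0.013]}, {"gripper": -1, "translation": [0.112, 0.32, -0.045], "dr": [0, 0, -0.013]}], "squeeze": 50}}

```text
clock: 1.1
eef_pos: [330.3, -207.9, 202.1]
tcp_rot: [-3.142, -0.0, -1.498]
contact_force: [1.2, 0.4, 0.1]
opening: 1.004
```

Request:
{"method": "jog_arm", "body": {"deltas": [{"gripper": -1, "translation": [0.112, 0.32, -0.045], "dr": [0, 0, -0.013]}, {"gripper": -1, "translation": [0.112, 0.32, -0.045], "dr": [0, 0, -0.013]}, {"gripper": -1, "translation": [0.112, 0.32, -0.045], "dr": [0, 0, -0.013]}, {"gripper": -1, "translation": [0.112, 0.32, -0.045], "dr": [0, 0, -0.013]}, {"gripper": -1, "translation": [0.112, 0.32, -0.045], "dr": [0, 0, -0.013]}, {"gripper": -1, "translation": [0.112, 0.32, -0.045], "dr": [0, 0, -0.013]}, {"gripper": -1, "translation": [0.112, 0.32, -0.045], "dr": [0, 0, -0.013]}, {"gripper": -1, "translation": [0.112, 0.32, -0.045], "dr": [0, 0, -0.013]}, {"gripper": -1, "translation": [0.112, 0.32, -0.045], "dr": [0, 0, -0.013]}, {"gripper": -1, "translation": [0.112, 0.32, -0.045], "dr": [0, 0, -0.013]}, {"gripper": -1, "translation": [0.112, 0.2, -0.045], "dr": [0, 0, -0.013]}, {"gripper": -1, "translation": [0, 0, 0], "dr": [0, 0, 0]}]}}

```text
clock: 2.1
eef_pos: [455.3, 133.9, 152.2]
tcp_rot: [-3.141, 0.001, -1.72]
contact_force: [0.8, -0.8, 0.4]
opening: 1.001
```

Request:
{"method": "jog_arm", "body": {"deltas": [{"gripper": -1, "translation": [0.03, 0.19, -0.15], "dr": [0, 0, -0.011]}, {"gripper": -1, "translation": [0.06, 0.18, -0.15], "dr": [0, 0, 0]}, {"gripper": -1, "translation": [0, 0, -0.1], "dr": [0, 0, 0]}, {"gripper": -1, "translation": [0, 0, 0], "dr": [0, 0, 0]}, {"gripper": -1, "translation": [0, 0, 0], "dr": [0, 0, 0]}]}}

```text
clock: 2.52
eef_pos: [461.5, 166.7, 112.3]
tcp_rot: [3.14, -0.001, -1.739]
contact_force: [-0.5, -0.5, 0.6]
opening: 1.001
```

```bash
python3 - <<'E'
from h import *
print(r.sense()["eef_pos"]);c=r.calibration("wrist");f=r.grab_frame("wrist");cv2.imwrite("pics/w1.png",f);print(c);blobs(f,c,22,400)
E
```

```text
[461.489 166.665 112.26 ]
{'mtx': array([[308.37 ,   0.   , 250.931],
       [  0.   , 308.37 , 192.353],
       [  0.   ,   0.   ,   1.   ]]), 'world_from_camera': array([[ -0.167,  -0.939,  -0.3  , 538.351],
       [ -0.986,   0.16 ,   0.049, 153.772],
       [  0.002,   0.304,  -0.953, 230.217],
       [  0.   ,   0.   ,   0.   ,   1.   ]])}
px [114.645 224.748] cen [464.996 267.126] rect [464.106 267.396] [44.02  44.643] 32.7
px [244.073 200.936] cen [467.294 170.43 ] rect [467.106 170.422] [39.039 38.612] 80.3
px [417.943 177.399] cen [464.079  47.664] rect [463.581  47.826] [38.199 38.812] 14.1
```

View pics/w1.png

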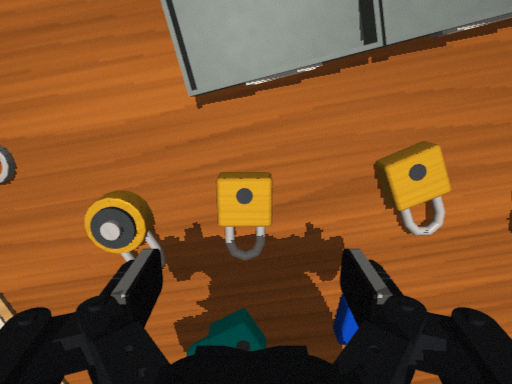

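Wrist view: lock A is at (244,200), centred and square to the jaws, with clear space for both fingers. It measures about (465.5, 170.7), in agreement with the top view.

Request:
{"method": "jog_arm", "body": {"deltas": [{"gripper": -1, "translation": [0.04, 0.04, 0], "dr": [0, 0, 0]}, {"gripper": -1, "translation": [0, 0, -0.25], "dr": [0, 0, 0]}, {"gripper": -1, "translation": [0, 0, -0.25], "dr": [0, 0, 0]}, {"gripper": -1, "translation": [0, 0, -0.2], "dr": [0, 0, 0]}, {"gripper": -1, "translation": [0, 0, -0.14], "dr": [0, 0, 0]}, {"gripper": -1, "translation": [0, 0, 0], "dr": [0, 0, 0]}, {"gripper": -1, "translation": [0, 0, 0], "dr": [0, 0, 0]}]}}

```text
clock: 3.15
eef_pos: [466.6, 171.2, 29.0]
tcp_rot: [3.141, -0.0, -1.74]
contact_force: [0.4, -0.3, 0.1]
opening: 1.005
```

Request:
{"method": "jog_arm", "body": {"deltas": [{"gripper": 0.5, "translation": [0, 0, 0], "dr": [0, 0, 0]}, {"gripper": 0.5, "translation": [0, 0, 0], "dr": [0, 0, 0]}, {"gripper": 0.5, "translation": [0, 0, 0], "dr": [0, 0, 0]}, {"gripper": 0.5, "translation": [0, 0, 0], "dr": [0, 0, 0]}, {"gripper": 0.5, "translation": [0, 0, 0], "dr": [0, 0, 0]}, {"gripper": 0.5, "translation": [0, 0, 0], "dr": [0, 0, 0]}, {"gripper": 0.5, "translation": [0, 0, 0], "dr": [0, 0, 0]}, {"gripper": 0.5, "translation": [0, 0, 0], "dr": [0, 0, 0]}]}}

```text
clock: 3.82
eef_pos: [467.1, 171.7, 29.9]
tcp_rot: [-3.14, 0.001, -1.739]
contact_force: [-1.9, -0.1, 9.3]
opening: 0.456
```

Request:
{"method": "jog_arm", "body": {"deltas": [{"gripper": 0.5, "translation": [0, 0, 0.1], "dr": [0, 0, 0]}, {"gripper": 0.5, "translation": [0, 0, 0.2], "dr": [0, 0, 0]}, {"gripper": 0.5, "translation": [0, 0, 0.3], "dr": [0, 0, 0]}, {"gripper": 0.5, "translation": [0.2, -0.04, 0.1], "dr": [0, 0, 0.019]}, {"gripper": 0.5, "translation": [0.2, -0.04, 0], "dr": [0, 0, 0.019]}, {"gripper": 0.5, "translation": [0.2, -0.04, 0], "dr": [0, 0, 0.019]}, {"gripper": 0.5, "translation": [0.2, -0.04, 0], "dr": [0, 0, 0.019]}, {"gripper": 0.5, "translation": [0.2, -0.04, 0], "dr": [0, 0, 0.019]}, {"gripper": 0.5, "translation": [0.2, -0.04, 0], "dr": [0, 0, 0.019]}, {"gripper": 0.5, "translation": [0.2, -0.04, 0], "dr": [0, 0, 0.019]}, {"gripper": 0.5, "translation": [0.2, -0.05, 0], "dr": [0, 0, 0.019]}, {"gripper": 0.5, "translation": [0, 0, 0], "dr": [0, 0, 0]}]}}

```text
clock: 4.82
eef_pos: [630.2, 137.8, 99.9]
tcp_rot: [-3.138, 0.0, -1.499]
contact_force: [-1.1, -0.0, -1.7]
opening: 0.45
```

```bash
python3 - <<'E'
from h import *
s=r.sense();print(s["eef_pos"],s["opening"],s["contact_force"]);c=r.calibration("wrist");f=r.grab_frame("wrist");cv2.imwrite("pics/w2.png",f)
for p in((601,118),(601,158)):print(p)
E
```

```text
[630.208 137.844  99.95 ] 0.44971622573939135 [-1.103 -0.041 -1.71 ]
(601, 118)
(601, 158)
```

View pics/w2.png

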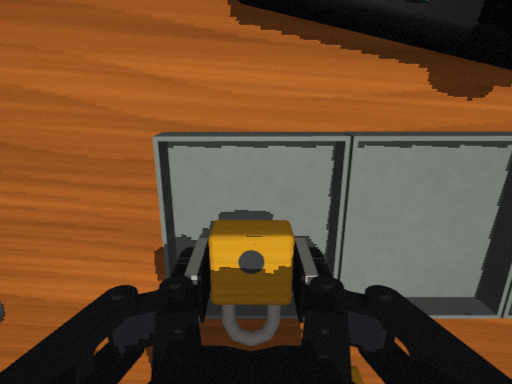

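The lock is held level at (251,262). The left tray's far-left rim corner is at (155,134) and the divider at (350,134). I'll check the tray position from these.

```bash
python3 - <<'E'
from h import *
c=r.calibration("wrist")
for p in((155,134),(350,134),(499,316),(512,133)):print(p,ray(c,p,25)[:2])
t=np.radians(4.1);R=np.array([[np.cos(t),-np.sin(t)],[np.sin(t),np.cos(t)]])
print("pred far-left, far-div, near-div2:",*[np.array([623,12.6])+R@v for v in([68,186.5],[68,62.5],[-68,-62.5])])
E
```

```text
(155, 134) [678.403 200.877]
(350, 134) [686.783  80.607]
(499, 316) [560.694 -53.323]
(512, 133) [694.347 -19.161]
pred far-left, far-div, near-div2: [677.492 203.485] [686.357  79.802] [559.643 -54.602]
```

Request:
{"method": "jog_arm", "body": {"deltas": [{"gripper": 0.5, "translation": [0, 0, -0.2], "dr": [0, 0, 0]}, {"gripper": 0.5, "translation": [0, 0, -0.2], "dr": [0, 0, 0]}, {"gripper": 0.5, "translation": [0, 0, -0.15], "dr": [0, 0, 0]}, {"gripper": 0.5, "translation": [0, 0, -0.07], "dr": [0, 0, 0]}, {"gripper": 0.5, "translation": [0, 0, -0.03], "dr": [0, 0, 0]}, {"gripper": 0.5, "translation": [0, 0, -0.02], "dr": [0, 0, 0]}, {"gripper": 0.5, "translation": [0, 0, 0], "dr": [0, 0, 0]}, {"gripper": 0.5, "translation": [0, 0, 0], "dr": [0, 0, 0]}]}}

```text
clock: 5.53
eef_pos: [626.7, 138.8, 33.0]
tcp_rot: [-3.14, 0.0, -1.5]
contact_force: [1.4, 0.9, -2.0]
opening: 0.453
```

Request:
{"method": "jog_arm", "body": {"deltas": [{"gripper": 0.5, "translation": [0, 0, -0.01], "dr": [0, 0, 0]}, {"gripper": 0.5, "translation": [0, 0, -0.005], "dr": [0, 0, 0]}, {"gripper": 0.5, "translation": [0, 0, 0], "dr": [0, 0, 0]}]}}

```text
clock: 5.78
eef_pos: [626.9, 138.8, 32.9]
tcp_rot: [-3.141, 0.0, -1.5]
contact_force: [-6.9, -1.4, 18.6]
opening: 0.458
```

The lock is on the floor (18.6 N upward), so I'll release it and lift.

Request:
{"method": "jog_arm", "body": {"deltas": [{"gripper": -0.3, "translation": [0, 0, 0], "dr": [0, 0, 0]}, {"gripper": -0.3, "translation": [0, 0, 0], "dr": [0, 0, 0]}, {"gripper": -0.3, "translation": [0, 0, 0], "dr": [0, 0, 0]}, {"gripper": -0.3, "translation": [0, 0, 0], "dr": [0, 0, 0]}, {"gripper": -0.3, "translation": [0, 0, 0.1], "dr": [0, 0, 0]}, {"gripper": -0.3, "translation": [0, 0, 0.2], "dr": [0, 0, 0]}, {"gripper": -0.3, "translation": [0, 0, 0.3], "dr": [0, 0, 0]}, {"gripper": -1, "translation": [0, 0, 0.2], "dr": [0, 0, 0]}, {"gripper": -1, "translation": [0, 0, 0], "dr": [0, 0, 0]}, {"gripper": -1, "translation": [0, 0, 0], "dr": [0, 0, 0]}]}}

```text
clock: 6.62
eef_pos: [627.5, 138.7, 112.1]
tcp_rot: [-3.139, 0.0, -1.5]
contact_force: [-0.1, 0.8, 0.3]
opening: 0.997
```

```bash
python3 - <<'E'
from h import *
print(r.sense()["eef_pos"]);c=r.calibration("wrist");f=r.grab_frame("wrist");cv2.imwrite("pics/w3.png",f);blobs(f,c,25,400)
E
```

```text
[627.47  138.684 112.12 ]
px [250.955 210.203] cen [627.083 138.521] rect [626.387 138.471] [37.243 39.31 ] 4.0
```

View pics/w3.png

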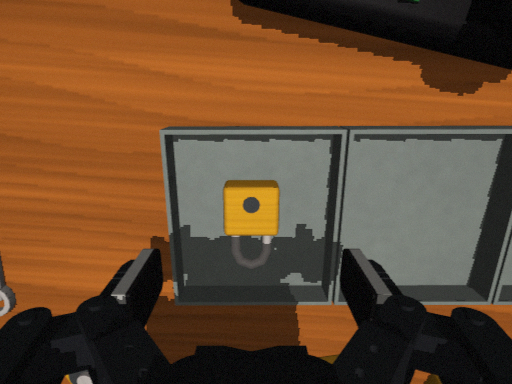

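Lock A lies flat in the left tray at (251,210), body at world (626.5,138.5), clear of the walls. Next is lock B.

Request:
{"method": "jog_arm", "body": {"deltas": [{"gripper": -1, "translation": [-0.205, -0.114, 0], "dr": [0, 0, 0.0143]}, {"gripper": -1, "translation": [-0.205, -0.114, 0], "dr": [0, 0, 0.0143]}, {"gripper": -1, "translation": [-0.205, -0.114, 0], "dr": [0, 0, 0.0143]}, {"gripper": -1, "translation": [-0.205, -0.114, 0], "dr": [0, 0, 0.0143]}, {"gripper": -1, "translation": [-0.205, -0.114, 0], "dr": [0, 0, 0.0143]}, {"gripper": -1, "translation": [-0.205, -0.114, 0], "dr": [0, 0, 0.0143]}, {"gripper": -1, "translation": [-0.205, -0.114, 0], "dr": [0, 0, 0.0143]}, {"gripper": -1, "translation": [-0.205, -0.114, -0.3], "dr": [0, 0, 0.0143]}, {"gripper": -1, "translation": [0, 0, 0], "dr": [0, 0, 0]}, {"gripper": -1, "translation": [0, 0, 0], "dr": [0, 0, 0]}]}}

```text
clock: 7.5
eef_pos: [459.7, 46.7, 78.5]
tcp_rot: [3.136, 0.001, -1.322]
contact_force: [0.2, 0.2, 0.1]
opening: 0.994
```

```bash
python3 - <<'E'
from h import *
print(r.sense()["eef_pos"]);c=r.calibration("wrist");f=r.grab_frame("wrist");cv2.imwrite("pics/w4.png",f);blobs(f,c,22,400)
E
```

```text
[459.75   46.704  78.545]
px [409.807 273.629] cen [452.866 -61.596] rect [451.492 -60.098] [39.848 26.032] 74.0
px [252.145 217.292] cen [465.851  47.316] rect [464.348  47.434] [38.916 39.034] 14.1
```

Request:
{"method": "jog_arm", "body": {"deltas": [{"gripper": -1, "translation": [0.03, 0.005, -0.2], "dr": [0, 0, 0]}, {"gripper": -1, "translation": [0, 0, -0.2], "dr": [0, 0, 0]}, {"gripper": -1, "translation": [0, 0, -0.12], "dr": [0, 0, 0]}, {"gripper": -1, "translation": [0, 0, 0], "dr": [0, 0, 0]}, {"gripper": -1, "translation": [0, 0, 0], "dr": [0, 0, 0]}, {"gripper": -1, "translation": [0, 0, 0], "dr": [0, 0, 0]}]}}

```text
clock: 8.05
eef_pos: [466.6, 48.1, 28.9]
tcp_rot: [-3.14, -0.0, -1.32]
contact_force: [-0.7, 0.5, -0.1]
opening: 0.997
```

Request:
{"method": "jog_arm", "body": {"deltas": [{"gripper": 0.5, "translation": [-0.015, 0, 0], "dr": [0, 0, 0]}, {"gripper": 0.5, "translation": [0, 0, 0], "dr": [0, 0, 0]}, {"gripper": 0.5, "translation": [0, 0, 0], "dr": [0, 0, 0]}, {"gripper": 0.5, "translation": [0, 0, 0], "dr": [0, 0, 0]}, {"gripper": 0.5, "translation": [0, 0, 0], "dr": [0, 0, 0]}, {"gripper": 0.5, "translation": [0, 0, 0], "dr": [0, 0, 0]}, {"gripper": 0.5, "translation": [0, 0, 0], "dr": [0, 0, 0]}, {"gripper": 0.5, "translation": [0, 0, 0], "dr": [0, 0, 0]}]}}

```text
clock: 8.72
eef_pos: [464.3, 47.8, 29.0]
tcp_rot: [-3.141, -0.0, -1.321]
contact_force: [-1.5, 0.2, 8.9]
opening: 0.454
```

Request:
{"method": "jog_arm", "body": {"deltas": [{"gripper": 0.5, "translation": [0, 0, 0.1], "dr": [0, 0, 0]}, {"gripper": 0.5, "translation": [0, 0, 0.2], "dr": [0, 0, 0]}, {"gripper": 0.5, "translation": [0, 0, 0.3], "dr": [0, 0, 0]}, {"gripper": 0.5, "translation": [0.21, -0.043, 0.1], "dr": [0, 0, -0.0142]}, {"gripper": 0.5, "translation": [0.21, -0.043, 0], "dr": [0, 0, -0.0142]}, {"gripper": 0.5, "translation": [0.21, -0.043, 0], "dr": [0, 0, -0.0142]}, {"gripper": 0.5, "translation": [0.21, -0.043, 0], "dr": [0, 0, -0.0142]}, {"gripper": 0.5, "translation": [0.21, -0.043, 0], "dr": [0, 0, -0.0142]}, {"gripper": 0.5, "translation": [0.21, -0.043, 0], "dr": [0, 0, -0.0142]}, {"gripper": 0.5, "translation": [0.21, -0.043, 0], "dr": [0, 0, -0.0142]}, {"gripper": 0.5, "translation": [0.21, -0.043, 0], "dr": [0, 0, -0.0142]}, {"gripper": 0.5, "translation": [0, 0, 0], "dr": [0, 0, 0]}]}}

```text
clock: 9.72
eef_pos: [635.9, 12.6, 99.3]
tcp_rot: [-3.137, -0.0, -1.501]
contact_force: [-0.1, 1.0, -1.8]
opening: 0.458
```

Request:
{"method": "jog_arm", "body": {"deltas": [{"gripper": 0.5, "translation": [0, 0, -0.2], "dr": [0, 0, 0]}, {"gripper": 0.5, "translation": [0, 0, -0.2], "dr": [0, 0, 0]}, {"gripper": 0.5, "translation": [0, 0, -0.13], "dr": [0, 0, 0]}, {"gripper": 0.5, "translation": [0, 0, -0.07], "dr": [0, 0, 0]}, {"gripper": 0.5, "translation": [0, 0, -0.03], "dr": [0, 0, 0]}, {"gripper": 0.5, "translation": [0, 0, -0.015], "dr": [0, 0, 0]}, {"gripper": 0.5, "translation": [0, 0, 0], "dr": [0, 0, 0]}, {"gripper": 0.5, "translation": [0, 0, 0], "dr": [0, 0, 0]}]}}

```text
clock: 10.38
eef_pos: [632.5, 13.4, 34.6]
tcp_rot: [-3.14, -0.0, -1.499]
contact_force: [-0.4, -0.1, -1.7]
opening: 0.457
```

Request:
{"method": "jog_arm", "body": {"deltas": [{"gripper": 0.5, "translation": [0, 0, -0.015], "dr": [0, 0, 0]}, {"gripper": 0.5, "translation": [0, 0, -0.01], "dr": [0, 0, 0]}, {"gripper": 0.5, "translation": [0, 0, 0], "dr": [0, 0, 0]}]}}

```text
clock: 10.63
eef_pos: [632.5, 13.4, 32.1]
tcp_rot: [-3.14, -0.0, -1.499]
contact_force: [-0.2, -0.4, 3.2]
opening: 0.458
```

Request:
{"method": "jog_arm", "body": {"deltas": [{"gripper": 0.5, "translation": [0, 0, -0.003], "dr": [0, 0, 0]}, {"gripper": -0.3, "translation": [0, 0, 0], "dr": [0, 0, 0]}, {"gripper": -0.3, "translation": [0, 0, 0], "dr": [0, 0, 0]}, {"gripper": -0.3, "translation": [0, 0, 0], "dr": [0, 0, 0]}, {"gripper": -0.3, "translation": [0, 0, 0], "dr": [0, 0, 0]}, {"gripper": -0.3, "translation": [0, 0, 0.1], "dr": [0, 0, 0]}, {"gripper": -0.3, "translation": [0, 0, 0.2], "dr": [0, 0, 0]}, {"gripper": -0.3, "translation": [0, 0, 0.3], "dr": [0, 0, 0]}, {"gripper": -1, "translation": [0, 0, 0.2], "dr": [0, 0, 0]}, {"gripper": -1, "translation": [0, 0, 0], "dr": [0, 0, 0]}, {"gripper": -1, "translation": [0, 0, 0], "dr": [0, 0, 0]}]}}

```text
clock: 11.55
eef_pos: [633.0, 13.4, 112.9]
tcp_rot: [-3.138, -0.0, -1.499]
contact_force: [0.9, 0.1, -0.5]
opening: 0.996
```

```bash
python3 - <<'E'
from h import *
print(r.sense()["eef_pos"]);c=r.calibration("wrist");f=r.grab_frame("wrist");cv2.imwrite("pics/w5.png",f);blobs(f,c,25,400)
E
```

```text
[633.028  13.385 112.902]
px [250.854 210.517] cen [632.088  13.209] rect [631.63   13.133] [37.38  39.318] 4.1
px [ 75.369 205.34 ] cen [627.106 137.756] rect [626.523 137.7  ] [36.98  39.316] 4.1
```

View pics/w5.png

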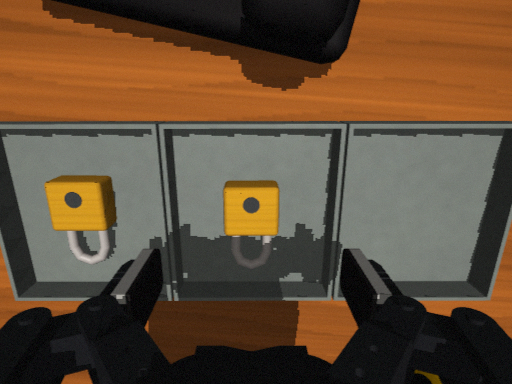

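Locks A and B lie flat in the left and middle trays, at (75,205) and (251,210). On to lock C.

Request:
{"method": "jog_arm", "body": {"deltas": [{"gripper": -1, "translation": [-0.233, -0.09, 0], "dr": [0, 0, -0.0274]}, {"gripper": -1, "translation": [-0.233, -0.09, 0], "dr": [0, 0, -0.0274]}, {"gripper": -1, "translation": [-0.233, -0.09, 0], "dr": [0, 0, -0.0274]}, {"gripper": -1, "translation": [-0.233, -0.09, 0], "dr": [0, 0, -0.0274]}, {"gripper": -1, "translation": [-0.233, -0.09, 0], "dr": [0, 0, -0.0274]}, {"gripper": -1, "translation": [-0.233, -0.09, 0], "dr": [0, 0, -0.0274]}, {"gripper": -1, "translation": [-0.233, -0.09, 0], "dr": [0, 0, -0.0274]}, {"gripper": -1, "translation": [-0.233, -0.09, -0.3], "dr": [0, 0, -0.0274]}, {"gripper": -1, "translation": [0, 0, 0], "dr": [0, 0, 0]}, {"gripper": -1, "translation": [0, 0, 0], "dr": [0, 0, 0]}, {"gripper": -1, "translation": [0, 0, 0], "dr": [0, 0, 0]}]}}

```text
clock: 12.52
eef_pos: [445.7, -58.6, 80.6]
tcp_rot: [3.141, -0.0, -1.843]
contact_force: [0.0, -0.5, 0.6]
opening: 0.997
```

```bash
python3 - <<'E'
from h import *
print(r.sense()["eef_pos"]);c=r.calibration("wrist");f=r.grab_frame("wrist");cv2.imwrite("pics/w6.png",f);blobs(f,c,22,400)
E
```

```text
[445.693 -58.587  80.584]
px [251.947 219.735] cen [449.3   -60.307] rect [447.411 -60.219] [39.027 40.923] 74.4
px [438.89  154.936] cen [ 459.187 -175.364] rect [ 457.043 -168.662] [60.027 74.936] 74.4
```

Request:
{"method": "jog_arm", "body": {"deltas": [{"gripper": -1, "translation": [0, -0.008, -0.2], "dr": [0, 0, 0]}, {"gripper": -1, "translation": [0, 0, -0.2], "dr": [0, 0, 0]}, {"gripper": -1, "translation": [0, 0, -0.12], "dr": [0, 0, 0]}, {"gripper": -1, "translation": [0, 0, 0], "dr": [0, 0, 0]}, {"gripper": -1, "translation": [0, 0, 0], "dr": [0, 0, 0]}, {"gripper": -1, "translation": [0, 0, 0], "dr": [0, 0, 0]}]}}

```text
clock: 13.07
eef_pos: [446.6, -59.3, 29.7]
tcp_rot: [-3.14, 0.0, -1.843]
contact_force: [0.2, -0.1, 0.6]
opening: 1.002
```

Request:
{"method": "jog_arm", "body": {"deltas": [{"gripper": 0.5, "translation": [0, 0, 0], "dr": [0, 0, 0]}, {"gripper": 0.5, "translation": [0, 0, 0], "dr": [0, 0, 0]}, {"gripper": 0.5, "translation": [0, 0, 0], "dr": [0, 0, 0]}, {"gripper": 0.5, "translation": [0, 0, 0], "dr": [0, 0, 0]}, {"gripper": 0.5, "translation": [0, 0, 0], "dr": [0, 0, 0]}, {"gripper": 0.5, "translation": [0, 0, 0], "dr": [0, 0, 0]}, {"gripper": 0.5, "translation": [0, 0, 0], "dr": [0, 0, 0]}, {"gripper": 0.5, "translation": [0, 0, 0], "dr": [0, 0, 0]}]}}

```text
clock: 13.73
eef_pos: [445.9, -59.4, 29.6]
tcp_rot: [-3.141, 0.0, -1.843]
contact_force: [-0.7, -0.1, 9.3]
opening: 0.454
```

Request:
{"method": "jog_arm", "body": {"deltas": [{"gripper": 0.5, "translation": [0, 0, 0.1], "dr": [0, 0, 0]}, {"gripper": 0.5, "translation": [0, 0, 0.2], "dr": [0, 0, 0]}, {"gripper": 0.5, "translation": [0, 0, 0.3], "dr": [0, 0, 0]}, {"gripper": 0.5, "translation": [0.245, -0.065, 0.1], "dr": [0, 0, 0.0274]}, {"gripper": 0.5, "translation": [0.245, -0.065, 0], "dr": [0, 0, 0.0274]}, {"gripper": 0.5, "translation": [0.245, -0.065, 0], "dr": [0, 0, 0.0274]}, {"gripper": 0.5, "translation": [0.245, -0.065, 0], "dr": [0, 0, 0.0274]}, {"gripper": 0.5, "translation": [0.245, -0.065, 0], "dr": [0, 0, 0.0274]}, {"gripper": 0.5, "translation": [0.245, -0.065, 0], "dr": [0, 0, 0.0274]}, {"gripper": 0.5, "translation": [0.245, -0.065, 0], "dr": [0, 0, 0.0274]}, {"gripper": 0.5, "translation": [0.245, -0.065, 0], "dr": [0, 0, 0.0274]}, {"gripper": 0.5, "translation": [0, 0, 0], "dr": [0, 0, 0]}]}}

```text
clock: 14.73
eef_pos: [646.1, -112.6, 100.0]
tcp_rot: [-3.137, -0.001, -1.497]
contact_force: [-0.6, -0.8, -2.6]
opening: 0.453
```

Request:
{"method": "jog_arm", "body": {"deltas": [{"gripper": 0.5, "translation": [0, 0, 0], "dr": [0, 0, 0]}, {"gripper": 0.5, "translation": [0, 0, -0.2], "dr": [0, 0, 0]}, {"gripper": 0.5, "translation": [0, 0, -0.2], "dr": [0, 0, 0]}, {"gripper": 0.5, "translation": [0, 0, -0.13], "dr": [0, 0, 0]}, {"gripper": 0.5, "translation": [0, 0, -0.07], "dr": [0, 0, 0]}, {"gripper": 0.5, "translation": [0, 0, -0.03], "dr": [0, 0, 0]}, {"gripper": 0.5, "translation": [0, 0, -0.015], "dr": [0, 0, 0]}, {"gripper": 0.5, "translation": [0, 0, 0], "dr": [0, 0, 0]}, {"gripper": 0.5, "translation": [0, 0, 0], "dr": [0, 0, 0]}]}}

```text
clock: 15.48
eef_pos: [642.1, -111.5, 35.3]
tcp_rot: [-3.14, -0.0, -1.499]
contact_force: [0.6, 0.1, -2.5]
opening: 0.455
```

Request:
{"method": "jog_arm", "body": {"deltas": [{"gripper": 0.5, "translation": [0, 0, -0.015], "dr": [0, 0, 0]}, {"gripper": 0.5, "translation": [0, 0, -0.013], "dr": [0, 0, 0]}, {"gripper": 0.5, "translation": [0, 0, 0], "dr": [0, 0, 0]}]}}

```text
clock: 15.73
eef_pos: [642.2, -111.5, 32.7]
tcp_rot: [-3.14, -0.0, -1.499]
contact_force: [-2.6, -0.0, 4.7]
opening: 0.453
```

Request:
{"method": "jog_arm", "body": {"deltas": [{"gripper": 0.5, "translation": [0, 0, -0.003], "dr": [0, 0, 0]}, {"gripper": -0.3, "translation": [0, 0, 0], "dr": [0, 0, 0]}, {"gripper": -0.3, "translation": [0, 0, 0], "dr": [0, 0, 0]}, {"gripper": -0.3, "translation": [0, 0, 0], "dr": [0, 0, 0]}, {"gripper": -0.3, "translation": [0, 0, 0], "dr": [0, 0, 0]}, {"gripper": -0.3, "translation": [0, 0, 0.1], "dr": [0, 0, 0]}, {"gripper": -0.3, "translation": [0, 0, 0.2], "dr": [0, 0, 0]}, {"gripper": -0.3, "translation": [0, 0, 0.3], "dr": [0, 0, 0]}, {"gripper": -1, "translation": [0, 0, 0.3], "dr": [0, 0, 0]}, {"gripper": -1, "translation": [0, 0, 0.3], "dr": [0, 0, 0]}, {"gripper": -1, "translation": [0, 0, 0], "dr": [0, 0, 0]}, {"gripper": -1, "translation": [0, 0, 0], "dr": [0, 0, 0]}]}}

```text
clock: 16.73
eef_pos: [642.9, -111.7, 154.2]
tcp_rot: [-3.137, -0.001, -1.499]
contact_force: [-0.3, -0.4, 0.1]
opening: 1.0
```

```bash
python3 - <<'E'
from h import *
s=r.sense();print(s["eef_pos"],s["contact_force"]);c=r.calibration("wrist");f=r.grab_frame("wrist");cv2.imwrite("pics/w7.png",f);blobs(f,c,25,400)
E
```

```text
[ 642.942 -111.658  154.161] [-0.271 -0.409  0.054]
px [102.682 194.354] cen [632.237  12.422] rect [632.152  12.422] [37.125 39.307] 4.1
px [250.614 192.861] cen [ 642.417 -111.764] rect [ 641.899 -111.797] [37.081 39.347] 4.1
```

View pics/w7.png

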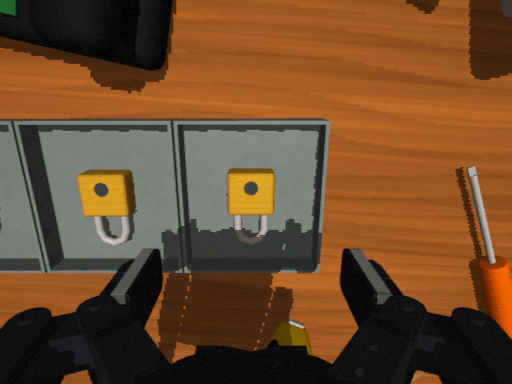

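The middle and right trays each hold a lock lying flat, at (103,194) and (251,193). The arm is clear, so I'll hand in.

```bash
python3 -c "
from rig import r
print(r.sign_off())"
```

```text
the job is handed in; nothing more can be done
None
```

I laid the three square brass padlocks into the trays in order: left, middle, then right. Each one touched the tray floor before I let go. The job was handed in at about 17 s on the robot's clock; sign-off gives no verdict.

- **Positions:** the wrist pictures taken after each release show every lock flat and clear of the walls. Their centres are within about 10 mm of the tray centres along x and 2 mm along y. The limits are 60 mm and 52 mm.
- **Arm at hand-in:** the gripper was open and at least 100 mm above the locks, with the force on it near zero.
- **Left tray:** I last saw it after placing the middle lock, so it was out of the final picture. Nothing touched it after that.
- **Forces:** I pressed the first lock onto the tray floor with about 19 N, and the other two with under 5 N. Closing the gripper on each lock read about 9 N upward, well below the limits.
- **Disagreements:** the camera views differed by up to about 4 mm along x and 2 mm along y on where the locks lay. I put this down mainly to the visible side faces and used values in between; all three grasps held.

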